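Throw the specimen clamp with its extension bar

ROBOT

A 7-joint arm with a two-finger parallel gripper is mounted at the origin on a cart in front of the work surface, level with it; the furniture and walls round the work are solid. World frame = base frame: x ahead of the robot, y to its left, z up, the work surface at z = 0. Lengths are in m, angles in rad, forces in N, time in s.
With the tool pointing down it reaches from about 0.4 to 0.85 m from the base axis. Payload 10.4 kg.
Tool frame: the origin (TCP) lies midway between the tips of the shut fingers; the grasp point (between the pads) lies 19 mm behind it; z points along the fingers, x is the direction in which the jaws open and shut, and the axes are right-handed (so a half turn about z gives the same grasp; the last joint's range is limited). The gripper opens to 85 mm and grips with 20 to 120 N. Pads are 22 mm wide; open, the fingers measure 114 mm over their backs; the gripper's body (76 mm by 85 mm) begins 54 mm behind the grasp point. The pads swing forward as they close: fully open they stand 13 mm farther back than shut.
Start: joints at [1.276, 0.332, -0.065, 1.46, 0.022, 1.35, -0.088], TCP at [0.168, -0.602, 0.205] pointing down, gripper open.
Joint ranges: [-2.6, 2.6], [-0.5, 2.12], [-1.47, 1.34], [0.16, 2.42], [-1.27, 4.41], [0.06, 2.06], [-2.6, 2.6]. Speed limits (rad/s): [2.22, 2.22, 2.79, 2.79, 3.14, 3.14, 3.14].

INTERFACE

Orientations are given as a unit quaternion [x, y, z, w].
In Python, from workcell import manip, cams gives the robot as it stands.
- The arm moves only by the tool move_arm, never from a script. Its argument "moves" is a list of rows, each a list of 7 numbers: the turn, a rotation vector about the tool's x, y, z in degrees, then the shift along the tool's x, y, z in m, then the finger opening in m, from 0 to 0.0854. A call has 1 to 10 rows; each row is the pose to reach, as a shift and turn from the pose commanded when the call began, along the tool's axes at that moment; what a row does not reach only later rows make up. A row lasts 1/10 s, in which the tool goes at most 50 mm and 8.59 degrees, less where a joint would pass 70% of its speed; a pose out of reach is approached as far as the arm can. A call with a gripper value outside its range is refused whole. The fingers move at their own pace and stop on an object; "grip_force" is the grip in N (left out, the last holds). Time passes only in rows, so rows that repeat a pose let the fingers close. It gives the time, the measured TCP pose, the force and the opening at its end, in the units of the state.
- manip.get_obs(): the state, without advancing time (a new reading comes with each control period).
- cams.camera(name): name is "side" or "top"; returns the picture (480x640x3 uint8, red, green, blue); there is no depth.
- cams.camera_params(name): a dict with "fx", "fy", "cx", "cy" (pixels), "xyz" and "rotation" of the camera in the world. Camera axes: x right, y up, looking along -z (the intrinsics and any distortion apply to the point x, -y, -z); pixel columns grow to the right and rows downward; lengths in m; the calibration is good to about 2 mm. A picture is of the moment at which its call begins. camera_params takes no time and is no camera call.
- manip.hand_in(): hands the job in, once; it reports no verdict.
The state is a dict: "clock": time; "joint_pos": joint angles; "joint_velocities": joint speeds; "tau": joint torques, N m; "position": TCP position; "ee_rot": TCP orientation; "ft_force": force on the tool from outside, world axes, zero at the start; "torque": the same for the moment, N m; "grip_width": opening from 0.0 (shut) to 1.0 (fully open).
Only numpy, scipy, OpenCV 4.12 (cv2) and the standard library are available. Lean on these libraries where they do the work, as an engineer would, in place of code of your own. Each camera call takes 0.05 s, during which the arm holds its last target. There are 200 camera calls.

TASK

The specimen in the bench clamp still has to be clamped. Pick up the forked extension bar, fit its fork down over the clamp's short lever and swing the lever with it past its dead point until it rests at its closed stop, in line with the plunger. Then take the bar off again and lay it down flat on the bare worktop; do not push the lever with the fingers.

Things in the scene. Friction and masses are not known exactly. Their poses are not given: they have to be found in the camera images.
- extension_bar: Loose dark steel bar, 220 mm, 0.32 kg, lying on fork and tail post. Origin: centre of underside, x to the fork, z up. Ribbed handle 16 mm wide, z 20-34 mm, x -87 to +62 mm, balance at x = 6 mm. Tail post 24 mm diameter, x = -99 mm, 35 mm tall. Fork x 62-108 mm: two cheeks down to z = 0, slot 20 mm wide (30 outside), roof underside z = 20 mm; open below and in front, it goes on from above.
- clamp: Toggle clamp fixed to the worktop: grey plate 225 x 84 x 12 mm (x -35 to +190 mm) with, in line, pivot post and short flat steel lever, link, plunger in a guide block, and nest with a cream specimen puck. Origin: on the worktop below the lever's vertical pivot axis; x towards the specimen, z up.
- clamp_lever (a joint): Lever angle, rad, anticlockwise from above; the lever points from the pivot at 120 degrees + this angle from the clamp's x axis. Open 0 (the start); dead point 1.05 (lever along clamp -x); closed stop about 1.19. A spring resists, up to 1.3 N m near 0.5, and pushes the lever back open if let go before the dead point; past it, it throws the lever onto the stop and holds it.
- lever_tip (a point): Middle of the top face of the lever's free end, 80 mm from the pivot axis, 52 mm above the worktop. The lever is a steel flat 11 mm wide, 12 mm thick (underside 40 mm above the worktop), free to be straddled from 35 to 80 mm from the pivot; nearer it stand stop pins 48 mm high. Below is only the base plate, top at 12 mm, and worktop. Play in the slot lets the bar lead the lever by 0.1-0.2 rad.

How it is judged:
On the way, in this order (a step that is already met when the one before it is completed fails the run):
1. the fork is down over the lever and pushes it on its way towards the dead point (value of joint clamp_lever between 0.4 and 1.04 rad and contact force between extension_bar and clamp above 1 N and x of lever_tip in the frame of extension_bar between 0.02 and 0.112 m and y of lever_tip in the frame of extension_bar between -0.02 and 0.02 m and z of lever_tip in the frame of extension_bar above 0 m), for 0.1 s.
2. the lever is past its dead point, at its closed stop (value of joint clamp_lever above 1.13 rad), for 0.2 s.
At the end, for the whole second after the job is handed in: The lever rests at its closed stop (joint above 1.13 rad), and the bar lies still and let go, on its feet on the bare worktop (underside within 8 mm of it, tilted less than 7 degrees), not touching the clamp (value of joint clamp_lever above 1.13 rad and height (world z) of extension_bar between -0.008 and 0.008 m and angle between extension_bar's own z axis and vertical below 0.12 rad and contact force between extension_bar and clamp below 0.2 N and linear speed of extension_bar below 0.02 m/s).
It fails at once if the fingers push the clamp (more than 3 N) (contact force between the fingers and clamp above 3 N).
It also fails if it takes over 54 s, if anything falls off the work surface, if the arm or the gripper's body presses on something with over 40 N, if the wrist force passes 120 N, or if a joint passes its speed limit or range.

## Working session

There is one attempt and no reset: what is moved stays moved. The work goes in short steps, Python scripts to look and compute and a tool call to move; the robot and the scene stay as the last step left them, time stands still between calls to the robot, and variables do not carry over. Pictures are saved under pics/ and viewed, about 8 in all and at most 12, crops included, and the job is handed in when it is done.

Besides the shell and the picture viewer there is one more tool, called after "Request:" as name(argument=value, ...), one argument or row to a line, values as JSON. move_arm: Moves the arm, as the interface text tells. Its arguments: {"type":"object","properties":{"moves":{"type":"array","items":{"type":"array","items":{"type":"number"}}},"grip_force":{"type":"number"}},"required":["moves"]}

```bash
mkdir -p pics; ls
python3 - <<'E'
from workcell import manip, cams
import cv2
for n in("top","side"):
    im=cams.camera(n); cv2.imwrite(f"pics/{n}0.png",im[:,:,::-1]); print(n,cams.camera_params(n))
print(manip.get_obs())
E
```

```text
pics
top {'fx': 504.38459619189774, 'fy': 504.38459619189774, 'cx': 321.0951273811415, 'cy': 231.45341118032945, 'xyz': array([0.38412174, 0.25191601, 0.89234673]), 'rotation': array([-0.04729677,  0.0555793 ,  0.70547857, -0.70496378])}
side {'fx': 445.27755562104386, 'fy': 445.27755562104386, 'cx': 315.23917101638153, 'cy': 244.78104040708786, 'xyz': array([ 0.26411294, -0.3547516 ,  0.57423153]), 'rotation': array([ 0.42563243, -0.09587948, -0.18388094,  0.88081324])}
{'clock': 0.1, 'joint_pos': array([ 1.27639268,  0.33279205, -0.06469209,  1.46086998,  0.0215934 ,
        1.34988698, -0.08850978]), 'joint_velocities': array([ 0.00106146, -0.00258934, -0.00164481, -0.00306415,  0.00026193,
        0.00046585, -0.00122259]), 'tau': array([ 2.19296955e-03, -6.26753497e+01,  4.98069031e-02, -3.92429674e+01,
        1.65349455e-02,  6.94415619e-03, -9.44895532e-05]), 'position': array([ 0.16768704, -0.60170001,  0.20409983]), 'ee_rot': array([ 7.96388582e-01, -6.04784945e-01, -5.17976261e-04, -3.59741255e-04]), 'ft_force': array([-0.51022382,  0.5890643 , -0.39792842]), 'torque': array([ 0.00738555,  0.0332029 , -0.0137705 ]), 'grip_width': 0.9992367799182743}
```

View pics/top0.png

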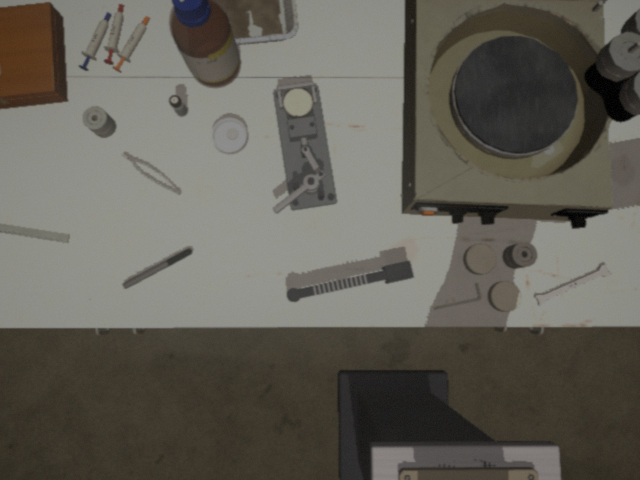

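View pics/side0.png

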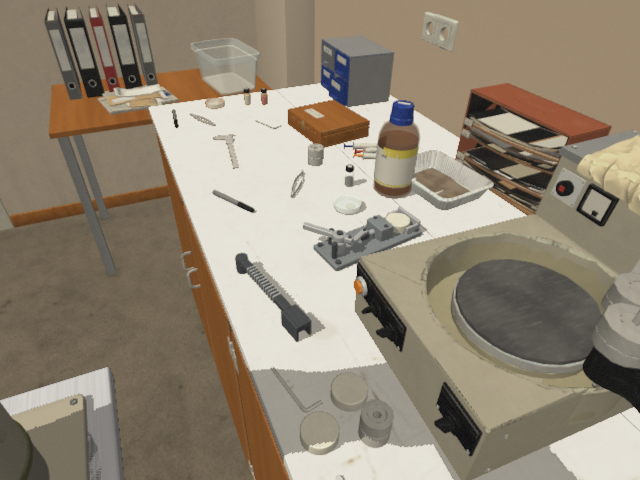

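The top view shows the bar with its tail post at about (294,294) and fork at about (398,271), the clamp pivot at (311,182), the lever tip at about (277,208) and the puck at (298,102). The side view agrees. Next I'll zoom in for accurate pixels.

```bash
cat > h.py <<'E'
import numpy as np, cv2
from scipy.spatial.transform import Rotation as R
from workcell import manip, cams
def cam(n):
    p=cams.camera_params(n); return p,R.from_quat(p["rotation"]).as_matrix(),np.array(p["xyz"])
def unproj(n,u,v,z):
    p,M,t=cam(n); d=M@np.array([(u-p["cx"])/p["fx"],-(v-p["cy"])/p["fy"],-1]); return t+d*(z-t[2])/d[2]
def proj(n,X):
    p,M,t=cam(n); c=(np.atleast_2d(X)-t)@M; return np.c_[p["cx"]+p["fx"]*c[:,0]/-c[:,2], p["cy"]-p["fy"]*c[:,1]/-c[:,2]]
def frame(xy,a,P):
    P=np.atleast_2d(np.array(P,float)); c,s=np.cos(a),np.sin(a)
    return np.c_[xy[0]+c*P[:,0]-s*P[:,1], xy[1]+s*P[:,0]+c*P[:,1], P[:,2]]
E
python3 - <<'E'
from h import *
t=cv2.imread("pics/top0.png"); s=cv2.imread("pics/side0.png")
rs=lambda i,k:cv2.resize(i,None,fx=k,fy=k,interpolation=cv2.INTER_CUBIC)
# gamma brighten
g=lambda i:(255*(i/255.)**0.6).astype('uint8')
A=rs(g(t[70:220,260:360]),4)   #400x600
B=rs(g(t[240:310,280:420]),2.857) # 400x200
C=rs(g(s[190:350,225:435]),1.905)
im=np.zeros((600,800,3),'uint8'); im[:600,:400]=A[:600]; im[:200,400:]=B[:200,:400]; im[200:200+C.shape[0],400:]=C[:,:400]
cv2.imwrite("pics/z1.png",im)
for n,u,v,z in [("top",294,294,.035),("top",398,271,.03),("top",311,182,.055),("top",277,209,.052),("top",298,102,.04),("side",242,262,.035),("side",307,230,.052)]: print(n,u,v,unproj(n,u,v,z).round(4))
E
```

```text
top 294 294 [0.4032 0.2876 0.035 ]
top 398 271 [0.4422 0.1102 0.03  ]
top 311 182 [0.592 0.259 0.055]
top 277 209 [0.5458 0.3166 0.052 ]
top 298 102 [0.7412 0.2824 0.04  ]
side 242 262 [0.4012 0.2734 0.035 ]
side 307 230 [0.5427 0.2973 0.052 ]
```

View pics/z1.png

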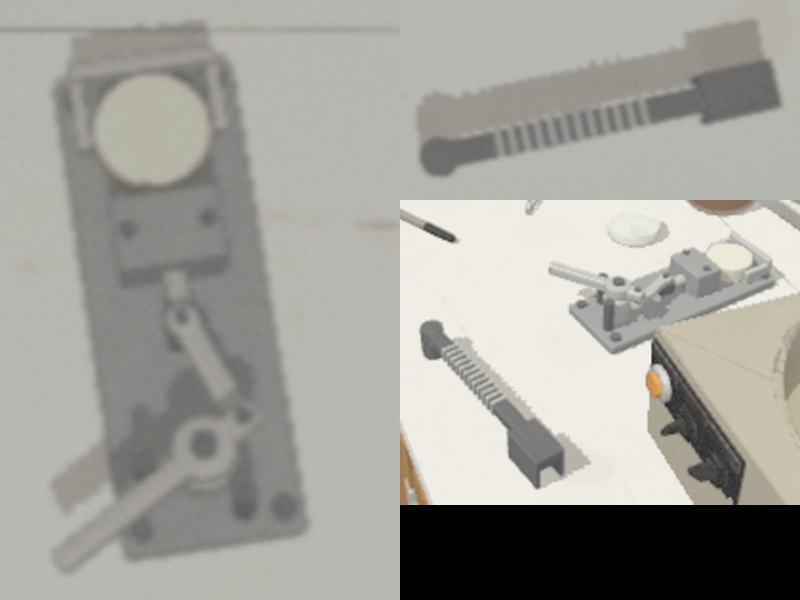

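Run:
```python
from h import *
for n,u,v,z in [("top",293.6,294.2,.035),("side",241.3,256.7,.035),("top",411.6,269.4,.034),("top",311,181.2,.056),("side",338.9,236.2,.056),("top",275.5,210.5,.052),("side",304.8,224.6,.052),
 ("top",298,102.5,.04),("side",398,222,.04),("top",292,210,.012),("top",336.5,202.5,.012),("side",225+(613-400)/1.905,190+152/1.905,.012),("side",225+170/1.905,190+108/1.905,.012)]:
    print(n,u,v,z,unproj(n,u,v,z).round(4))
# triangulate
def tri(a,b):
    r=[]
    for n,(u,v) in (("top",a),("side",b)):
        p,M,t=cam(n); d=M@np.array([(u-p["cx"])/p["fx"],-(v-p["cy"])/p["fy"],-1]); r.append((t,d/np.linalg.norm(d)))
    A=sum(np.eye(3)-np.outer(d,d) for t,d in r); y=sum((np.eye(3)-np.outer(d,d))@t for t,d in r)
    return np.linalg.solve(A,y)
print("tri tail",tri((293.6,294.2),(241.3,256.7)),"piv",tri((311,181.2),(338.9,236.2)),"tip",tri((275.5,210.5),(304.8,224.6)))
```

```text
top 293.6 294.2 0.035 [0.4029 0.2883 0.035 ]
side 241.3 256.7 0.035 [0.4045 0.2888 0.035 ]
top 411.6 269.4 0.034 [0.4446 0.0875 0.034 ]
top 311 181.2 0.056 [0.5931 0.259  0.056 ]
side 338.9 236.2 0.056 [0.5893 0.2498 0.056 ]
top 275.5 210.5 0.052 [0.5432 0.3191 0.052 ]
side 304.8 224.6 0.052 [0.5458 0.3158 0.052 ]
top 298 102.5 0.04 [0.7403 0.2824 0.04  ]
side 398 222 0.04 [0.7343 0.2642 0.04  ]
top 292 210 0.012 [0.5517 0.293  0.012 ]
top 336.5 202.5 0.012 [0.5653 0.214  0.012 ]
side 336.81102362204723 269.79002624671915 0.012 [0.5662 0.2076 0.012 ]
side 314.23884514435696 246.69291338582678 0.012 [0.5552 0.289  0.012 ]
tri tail [0.40358625 0.28811142 0.0356869 ] piv [0.59478939 0.25921293 0.04788609] tip [0.54525848 0.31880588 0.04977485]
```

```bash
cat >> h.py <<'E'
def go(x,y,z,yawdeg,start=None):
    """print row (turn deg, shift m) to TCP target, tool down, jaw x axis at yaw"""
    a=np.radians(yawdeg); c,s=np.cos(a),np.sin(a)
    T=np.array([[c,s,0],[s,-c,0],[0,0,-1.]])
    if start is None:
        o=manip.get_obs(); p=np.array(o["position"]); M=R.from_quat(o["ee_rot"]).as_matrix()
    else: p,M=start
    print("turn",R.from_matrix(M.T@T).as_rotvec(degrees=True).round(2),"shift",(M.T@(np.array([x,y,z])-p)).round(4))
    return np.array([x,y,z]),T
E
python3 - <<'E'
from h import *
s=go(.46,-.2,.28,-30)
B=np.array([.4231,.1916]);a=np.radians(-78.3)
g=frame(B,a,[30e-3,0,0])[0];print(g)
s=go(g[0],g[1],.15,11.7,s)
E
```

```text
turn [-3.000e-02  7.000e-02 -4.443e+01] shift [-0.3086 -0.3894 -0.0755]
[0.42918362 0.16222332 0.        ]
turn [  0.    0.  -41.7] shift [-0.2078 -0.2983  0.13  ]
```

Request:
move_arm(
  moves=[
    [0, 0, -44.4, -0.3086, -0.3894, -0.0755, 0.085],
    [0, 0, -44.4, -0.3086, -0.3894, -0.0755, 0.085],
    [0, 0, -44.4, -0.3086, -0.3894, -0.0755, 0.085],
    [0, 0, -44.4, -0.3086, -0.3894, -0.0755, 0.085],
    [0, 0, -44.4, -0.3086, -0.3894, -0.0755, 0.085],
    [0, 0, -44.4, -0.3086, -0.3894, -0.0755, 0.085],
    [0, 0, -44.4, -0.3086, -0.3894, -0.0755, 0.085],
    [0, 0, -44.4, -0.3086, -0.3894, -0.0755, 0.085],
    [0, 0, -44.4, -0.3086, -0.3894, -0.0755, 0.085],
    [0, 0, -44.4, -0.3086, -0.3894, -0.0755, 0.085],
  ],
  grip_force=100,
)

```text
clock: 1.1
position: [0.4592, -0.2005, 0.2802]
ee_rot: [0.966, -0.259, 0.0, 0.0]
ft_force: [1.3, -0.9, 0.3]
grip_width: 0.995
```

Run:
```python
from h import *
o=manip.get_obs();print(o["position"],o["joint_pos"].round(3),o["joint_velocities"].round(3))
s=go(.4292,.1622,.13,11.7)
```

```text
[ 0.45918911 -0.20050157  0.2801917 ] [ 0.835  0.058 -0.533  1.635  0.03   1.457 -0.225] [-0.576  0.224 -0.48  -0.351  0.127  0.166 -1.057]
turn [ 2.000e-02  0.000e+00 -4.175e+01] shift [-0.2076 -0.299   0.1501]
```

Request:
move_arm(
  moves=[
    [0, 0, -41.7, -0.2076, -0.299, 0.15, 0.085],
    [0, 0, -41.7, -0.2076, -0.299, 0.15, 0.085],
    [0, 0, -41.7, -0.2076, -0.299, 0.15, 0.085],
    [0, 0, -41.7, -0.2076, -0.299, 0.15, 0.085],
    [0, 0, -41.7, -0.2076, -0.299, 0.15, 0.085],
    [0, 0, -41.7, -0.2076, -0.299, 0.15, 0.085],
    [0, 0, -41.7, -0.2076, -0.299, 0.15, 0.085],
    [0, 0, -41.7, -0.2076, -0.299, 0.15, 0.085],
    [0, 0, -41.7, -0.2076, -0.299, 0.15, 0.085],
    [0, 0, -41.7, -0.2076, -0.299, 0.15, 0.085],
  ],
)

```text
clock: 2.1
position: [0.4278, 0.161, 0.1294]
ee_rot: [0.995, 0.103, -0.001, -0.0]
ft_force: [0.5, -1.0, 0.3]
grip_width: 0.998
```

Run:
```python
from h import *
o=manip.get_obs();print(o["position"],o["joint_pos"].round(3),o["joint_velocities"].round(3))
s=go(.4292,.1622,.009,11.7)
im=cams.camera("side");cv2.imwrite("pics/s2.png",im[:,:,::-1])
```

```text
[0.42778979 0.16101769 0.12941272] [ 0.448  0.098 -0.932  1.943  0.086  1.143 -0.312] [ 0.031 -0.021  0.034 -0.007 -0.001  0.007  0.012]
turn [-0.02  0.08  0.11] shift [ 0.0018 -0.0008  0.1204]
```

View pics/s2.png

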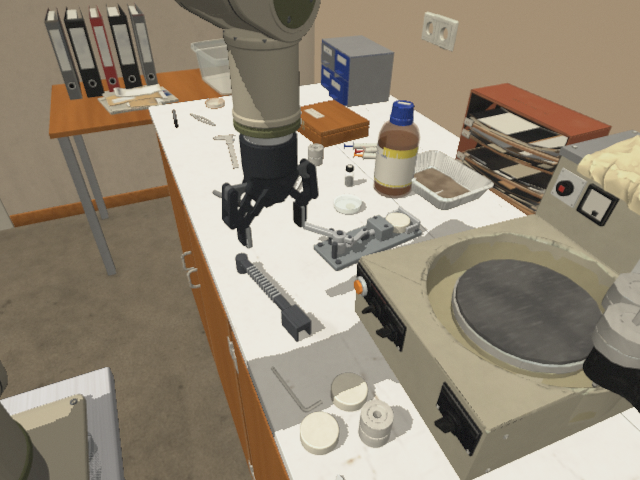

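The gripper hangs squarely above the bar's fork-side handle, with its jaws straddling the bar direction and nothing in the way below. I'll go down and close the fingers.

Request:
move_arm(
  moves=[
    [0, 0, 0.1, 0.0018, -0.0008, 0.04, 0.085],
    [0, 0, 0.1, 0.0018, -0.0008, 0.08, 0.085],
    [0, 0, 0.1, 0.0018, -0.0008, 0.105, 0.085],
    [0, 0, 0.1, 0.0018, -0.0008, 0.12, 0.085],
    [0, 0, 0.1, 0.0018, -0.0008, 0.12, 0.085],
    [0, 0, 0.1, 0.0018, -0.0008, 0.12, 0.03],
    [0, 0, 0.1, 0.0018, -0.0008, 0.12, 0.005],
    [0, 0, 0.1, 0.0018, -0.0008, 0.12, 0.005],
    [0, 0, 0.1, 0.0018, -0.0008, 0.12, 0.005],
    [0, 0, 0.1, 0.0018, -0.0008, 0.12, 0.005],
  ],
)

```text
clock: 3.15
position: [0.4303, 0.1615, 0.0103]
ee_rot: [0.995, 0.101, 0.0, 0.0]
ft_force: [0.0, 0.5, 0.5]
grip_width: 0.136
```

Request:
move_arm(
  moves=[
    [0, 0, 0, 0, 0, 0, 0.005],
    [0, 0, 0, 0, 0, 0, 0.005],
    [0, 0, 0, 0, 0, 0, 0.005],
    [0, 0, 0, 0, 0, 0, 0.005],
    [0, 0, 0, 0, 0, 0, 0.005],
  ],
  grip_force=120,
)

```text
clock: 3.65
position: [0.43, 0.1616, 0.0099]
ee_rot: [0.995, 0.101, -0.0, 0.0]
ft_force: [-0.1, -0.2, 0.3]
grip_width: 0.06
```

Run:
```python
from h import *
a=cams.camera("side")[:,:,::-1][200:350,200:400];b=cams.camera("top")[:,:,::-1][230:310,270:430]
im=np.vstack([cv2.resize(a,(600,450)),np.pad(cv2.resize(b,(300,150)),((0,0),(0,300),(0,0)))])
cv2.imwrite("pics/z3.png",im);o=manip.get_obs();print(o["position"],o["grip_width"])
```

```text
[0.43008214 0.16162643 0.00988777] 0.05544175271243741
```

View pics/z3.png

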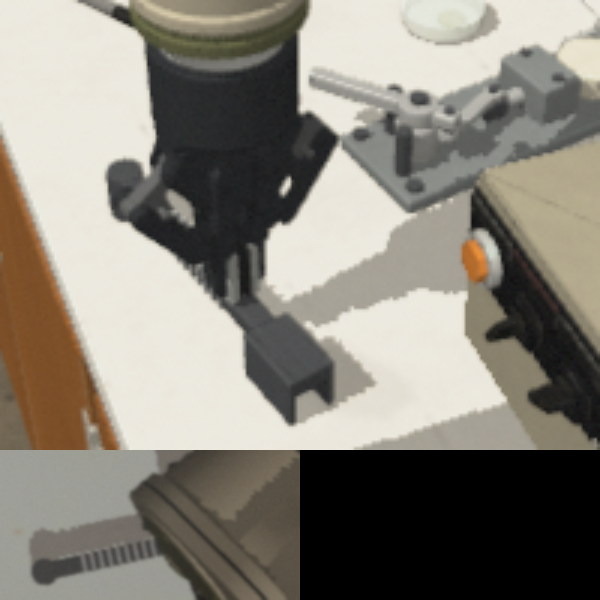

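The close-up shows the fingers astride the handle just behind the fork. The reading of 0.06 is smaller than a 16 mm handle should give, so I'll test it with a lift and check weight and picture.

Request:
move_arm(
  moves=[
    [0, 0, 0, 0, 0, 0, 0.0],
    [0, 0, 0, 0, 0, 0, 0.0],
    [0, 0, 0, 0, 0, -0.02, 0.0],
    [0, 0, 0, 0, 0, -0.04, 0.0],
    [0, 0, 0, 0, 0, -0.06, 0.0],
    [0, 0, 0, 0, 0, -0.08, 0.0],
    [0, 0, 0, 0, 0, -0.09, 0.0],
    [0, 0, 0, 0, 0, -0.09, 0.0],
    [0, 0, 0, 0, 0, -0.09, 0.0],
    [0, 0, 0, 0, 0, -0.09, 0.0],
  ],
  grip_force=120,
)

```text
clock: 4.75
position: [0.4295, 0.1613, 0.0989]
ee_rot: [0.995, 0.101, -0.001, 0.0]
ft_force: [0.2, 0.1, -0.4]
grip_width: 0.004
```

Run:
```python
from h import *
a=cams.camera("side")[:,:,::-1][180:360,180:420];b=cams.camera("top")[:,:,::-1][230:320,260:420]
im=np.vstack([cv2.resize(a,(560,420)),np.pad(cv2.resize(b,(320,180)),((0,0),(0,240),(0,0)))])
cv2.imwrite("pics/z4.png",im);o=manip.get_obs();print(o["position"],o["grip_width"],o["ft_force"],o["torque"])
```

```text
[0.42955945 0.16146107 0.09910397] -0.00020806326325863576 [-0.0730271  -0.99165875  0.0215363 ] [0.02472861 0.00289558 0.01588359]
```

View pics/z4.png

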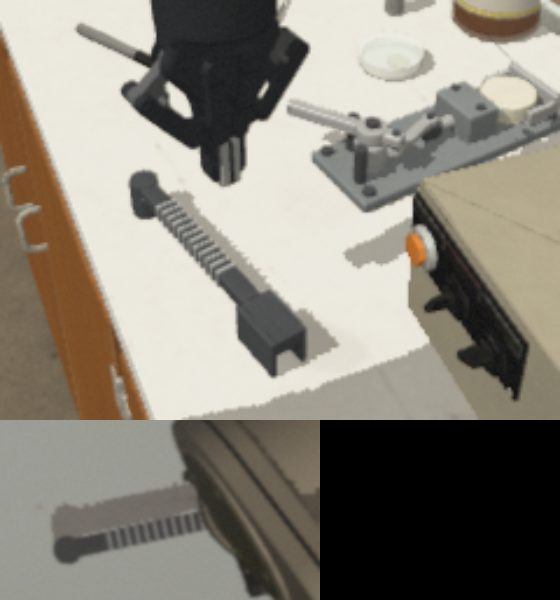

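The lift shows the shut fingers empty and the bar still lying where it was, with tail and fork undisturbed. I'll compare the projected TCP with the visible fingertips at about (279,258) in side, and check the bar in both cameras.

Run:
```python
from h import *
o=manip.get_obs();p=np.array(o["position"])
print("tcp side",proj("side",p),"top",proj("top",p))
B=np.array([.4231,.1916]);a=np.radians(-78.3)
P=frame(B,a,[[-.099,0,.035],[-.087,0,.034],[.03,0,.034],[.062,0,.034],[.108,.015,0.034],[.108,-.015,.034],[.108,.015,0],[.108,-.015,0],[.062,.015,.034],[.062,-.015,.034]])
im=cv2.imread("pics/side0.png");t=cv2.imread("pics/top0.png")
def crop(im,n,u,v,w,h,k):
    c=cv2.resize(im[v:v+h,u:u+w],None,fx=k,fy=k,interpolation=cv2.INTER_CUBIC)
    for q in proj(n,P): cv2.circle(c,tuple(int(round(x)) for x in ((q-[u,v]+.5)*k)),3,(0,0,255),1)
    return c
A=crop(im,"side",225,240,100,110,4);Bc=crop(t,"top",280,240,140,60,4)
cur=cv2.resize(cams.camera("side")[:,:,::-1][190:300,225:325],None,fx=3.5,fy=3.5)
q=((proj("side",p)[0]-[225,190]+.5)*3.5).astype(int);cur=cur.copy();cv2.circle(cur,tuple(int(x) for x in q),4,(0,0,255),1)
out=np.zeros((700,800,3),'uint8');out[:440,:400]=A;out[:385,400:750]=cur;out[445:685,:560]=Bc
cv2.imwrite("pics/z5.png",cv2.resize(out,(686,600)))
```

```text
tcp side [[275.48301702 268.78596824]] top [[372.74774957 276.10832286]]
```

View pics/z5.png

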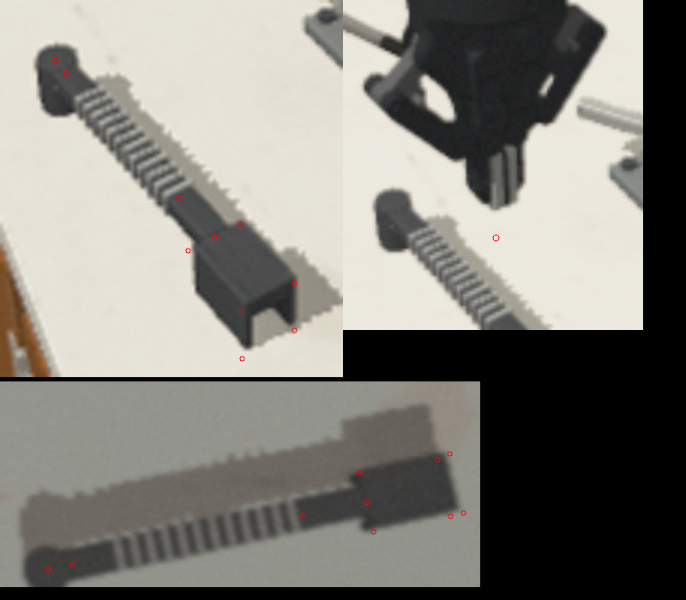

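Run:
```python
from h import *
print("grasp tcp proj",proj("side",[.430,.1616,.0099]),"same +24",proj("side",[.430,.1616,.034]))
print("now +14",proj("side",[.4296,.1615,.113]))
s=go(.495,.17,.05,11.7)
```

```text
grasp tcp proj [[277.90222995 307.32497034]] same +24 [[277.34186465 297.43556163]]
now +14 [[275.12378995 262.19859536]]
turn [-0.01  0.07 -0.12] shift [0.0658 0.0048 0.0492]
```

Request:
move_arm(
  moves=[
    [0, 0, 0, 0.066, 0.005, 0.0, 0.0],
    [0, 0, 0, 0.066, 0.005, 0.0, 0.0],
    [0, 0, 0, 0.066, 0.005, 0.049, 0.0],
    [0, 0, 0, 0.066, 0.005, 0.08, 0.0],
    [0, 0, 0, 0.066, 0.005, 0.096, 0.0],
    [0, 0, 0, 0.066, 0.005, 0.096, 0.0],
    [0, 0, 0, 0.066, 0.005, 0.096, 0.0],
  ],
)

```text
clock: 5.6
position: [0.4963, 0.1704, 0.0049]
ee_rot: [0.995, 0.101, 0.0, -0.0]
ft_force: [0.8, 0.4, 0.5]
grip_width: -0.0
```

Run:
```python
from h import *
im=cams.camera("side")[:,:,::-1];c=cv2.resize(im[190:300,235:345],None,fx=5,fy=5,interpolation=cv2.INTER_CUBIC)
o=manip.get_obs();p=np.array(o["position"]);print(p,o["ft_force"],o["grip_width"])
for dz in(0,.02):
    q=((proj("side",p+[0,0,dz])[0]-[235,190]+.5)*5);cv2.circle(c,tuple(int(x) for x in q),4,(0,0,255),1)
cv2.imwrite("pics/z6.png",c)
```

```text
[0.49672798 0.17047433 0.00545414] [-1.03160888  0.71155652 -0.11464771] -0.0007304974388564505
```

View pics/z6.png

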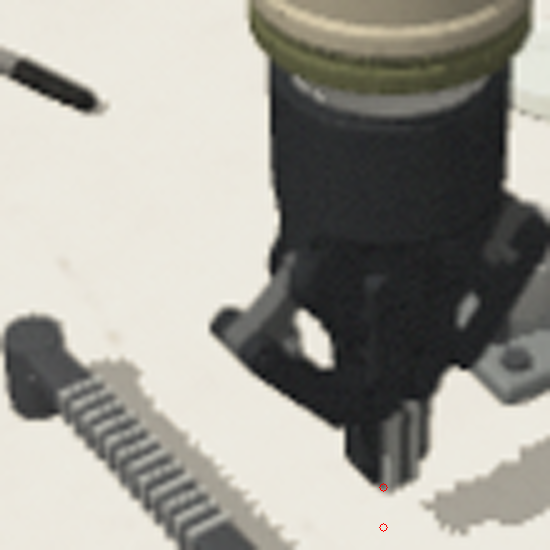

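The tips stand about 20 mm above the projected TCP (pixel row 487 against 527 in the crop), and the shadow is detached from them. The tool evidently hangs higher than reported. I'll touch the bare worktop gently to measure this.

Request:
move_arm(
  moves=[
    [0, 0, 0, 0, 0, 0.005, 0.0],
    [0, 0, 0, 0, 0, 0.01, 0.0],
    [0, 0, 0, 0, 0, 0.012, 0.0],
    [0, 0, 0, 0, 0, 0.012, 0.0],
    [0, 0, 0, 0, 0, 0.012, 0.0],
  ],
)

```text
clock: 6.15
position: [0.4958, 0.1699, -0.008]
ee_rot: [0.995, 0.101, 0.0, 0.0]
ft_force: [0.2, -0.1, 0.4]
grip_width: -0.002
```

Request:
move_arm(
  moves=[
    [0, 0, 0, 0, 0, 0.002, 0.0],
    [0, 0, 0, 0, 0, 0.004, 0.0],
    [0, 0, 0, 0, 0, 0.004, 0.0],
  ],
)

```text
clock: 6.45
position: [0.4956, 0.1699, -0.0124]
ee_rot: [0.995, 0.101, -0.0, 0.0]
ft_force: [-0.4, 1.2, 0.6]
grip_width: -0.001
```

Request:
move_arm(
  moves=[
    [0, 0, 0, 0, 0, 0.002, 0.0],
    [0, 0, 0, 0, 0, 0.003, 0.0],
    [0, 0, 0, 0, 0, 0.003, 0.0],
  ],
)

```text
clock: 6.75
position: [0.4956, 0.1699, -0.0153]
ee_rot: [0.995, 0.101, -0.0, 0.0]
ft_force: [-0.3, 0.5, -0.4]
grip_width: -0.003
```

Request:
move_arm(
  moves=[
    [0, 0, 0, 0, 0, 0.002, 0.0],
    [0, 0, 0, 0, 0, 0.002, 0.0],
  ],
)

```text
clock: 6.95
position: [0.4956, 0.1699, -0.0173]
ee_rot: [0.995, 0.101, -0.0, 0.0]
ft_force: [0.2, -0.6, 0.3]
grip_width: 0.002
```

Request:
move_arm(
  moves=[
    [0, 0, 0, 0, 0, 0.002, 0.0],
    [0, 0, 0, 0, 0, 0.002, 0.0],
  ],
)

```text
clock: 7.15
position: [0.4956, 0.1698, -0.0193]
ee_rot: [0.995, 0.101, -0.0, 0.0]
ft_force: [0.5, -0.8, -0.9]
grip_width: 0.001
```

Request:
move_arm(
  moves=[
    [0, 0, 0, 0, 0, 0.002, 0.0],
    [0, 0, 0, 0, 0, 0.002, 0.0],
  ],
)

```text
clock: 7.35
position: [0.4956, 0.1698, -0.0214]
ee_rot: [0.995, 0.101, -0.0, 0.0]
ft_force: [0.5, 0.1, 0.3]
grip_width: -0.004
```

Request:
move_arm(
  moves=[
    [0, 0, 0, 0, 0, 0.002, 0.0],
    [0, 0, 0, 0, 0, 0.002, 0.0],
  ],
)

```text
clock: 7.55
position: [0.4956, 0.1699, -0.0233]
ee_rot: [0.995, 0.101, -0.0, 0.0]
ft_force: [-0.2, -0.4, 0.2]
grip_width: 0.003
```

Request:
move_arm(
  moves=[
    [0, 0, 0, 0, 0, 0.002, 0.0],
    [0, 0, 0, 0, 0, 0.002, 0.0],
  ],
)

```text
clock: 7.75
position: [0.4956, 0.1698, -0.0253]
ee_rot: [0.995, 0.101, -0.0, 0.0]
ft_force: [-0.2, -0.9, -0.7]
grip_width: -0.001
```

Run:
```python
from h import *
im=cams.camera("side")[:,:,::-1];c=cv2.resize(im[190:300,235:345],None,fx=5,fy=5,interpolation=cv2.INTER_CUBIC)
o=manip.get_obs();p=np.array(o["position"]);print(p,o["ft_force"],o["grip_width"])
for dz in(0,.02):
    q=((proj("side",p+[0,0,dz])[0]-[235,190]+.5)*5);cv2.circle(c,tuple(int(x) for x in q),4,(0,0,255),1)
cv2.imwrite("pics/z7.png",c)
```

```text
[ 0.49563514  0.16989832 -0.02521886] [-0.80549271 -0.32624972 -0.46429085] -0.0010980319152945576
```

View pics/z7.png

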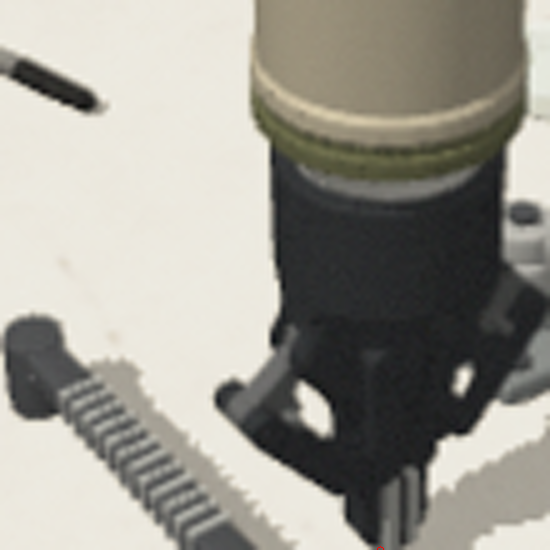

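The tips now sit close to the 20 mm-offset mark, and the shadow has almost joined them. I'll keep probing.

Request:
move_arm(
  moves=[
    [0, 0, 0, 0, 0, 0.002, 0.0],
    [0, 0, 0, 0, 0, 0.002, 0.0],
  ],
)

```text
clock: 8.0
position: [0.496, 0.17, -0.0263]
ee_rot: [0.995, 0.101, 0.0, 0.0]
ft_force: [-3.9, -2.3, 11.8]
grip_width: -0.005
```

Request:
move_arm(
  moves=[
    [0, 0, 0, 0, 0, 0.002, 0.0],
    [0, 0, 0, 0, 0, 0.002, 0.0],
  ],
)

```text
clock: 8.2
position: [0.4961, 0.17, -0.0265]
ee_rot: [0.995, 0.101, 0.0, 0.001]
ft_force: [-15.0, -7.2, 41.2]
grip_width: 0.002
```

Request:
move_arm(
  moves=[
    [0, 0, 0, 0, 0, 0.002, 0.0],
    [0, 0, 0, 0, 0, 0.002, 0.0],
  ],
)

```text
clock: 8.4
position: [0.4963, 0.17, -0.0267]
ee_rot: [0.995, 0.101, 0.0, 0.002]
ft_force: [-24.8, -12.9, 69.2]
grip_width: 0.0
```

Request:
move_arm(
  moves=[
    [0, 0, 0, 0, 0, -0.02, 0.0],
    [0, 0, 0, 0, 0, -0.05, 0.0],
    [0, 0, 0, 0, 0, -0.075, 0.02],
    [0, 0, 0, 0, 0, -0.075, 0.06],
    [0, 0, 0, 0, 0, -0.075, 0.085],
  ],
)

```text
clock: 8.9
position: [0.496, 0.1697, 0.044]
ee_rot: [0.995, 0.101, 0.0, 0.0]
ft_force: [-0.3, 0.3, -0.4]
grip_width: 0.502
```

Run:
```python
from h import *
for p in([.4296,.1615,.099],[.4967,.1705,.0054]):print(proj("side",np.array(p)+[0,-.011,.026]),proj("side",np.array(p)+[0,0,.026]))
o=manip.get_obs();print(o["position"],o["ft_force"])
s=go(.4292,.1622,.050,11.7); s=go(.4292,.1622,-.017,11.7,s)
```

```text
[[277.2001404  260.55897437]] [[274.79279944 256.39865877]]
[[313.70342661 288.57726907]] [[311.19531637 284.59294051]]
[0.49601317 0.16972902 0.04403168] [-0.34645303  0.27149712 -0.37491251]
turn [ 0.03 -0.05 -0.14] shift [-0.067 -0.006 -0.006]
turn [0. 0. 0.] shift [0.    0.    0.067]
```

A constant z offset explains both side views: true tip height = reported z + 26 mm, with the horizontal position right within 2 mm. I'll regrasp with that.

Request:
move_arm(
  moves=[
    [0, 0, -0.1, -0.067, -0.006, -0.006, 0.085],
    [0, 0, -0.1, -0.067, -0.006, -0.006, 0.085],
    [0, 0, -0.1, -0.067, -0.006, -0.006, 0.085],
    [0, 0, -0.1, -0.067, -0.006, 0.02, 0.085],
    [0, 0, -0.1, -0.067, -0.006, 0.04, 0.085],
    [0, 0, -0.1, -0.067, -0.006, 0.055, 0.085],
    [0, 0, -0.1, -0.067, -0.006, 0.061, 0.085],
    [0, 0, -0.1, -0.067, -0.006, 0.061, 0.085],
    [0, 0, -0.1, -0.067, -0.006, 0.061, 0.04],
    [0, 0, -0.1, -0.067, -0.006, 0.061, 0.0],
  ],
  grip_force=60,
)

```text
clock: 9.9
position: [0.4295, 0.1625, -0.0165]
ee_rot: [0.995, 0.102, 0.001, -0.0]
ft_force: [-0.7, 0.5, -0.1]
grip_width: 0.687
```

Request:
move_arm(
  moves=[
    [0, 0, 0, 0, 0, 0, 0.0],
    [0, 0, 0, 0, 0, 0, 0.0],
    [0, 0, 0, 0, 0, 0, 0.0],
    [0, 0, 0, 0, 0, 0, 0.0],
    [0, 0, 0, 0, 0, 0, 0.0],
    [0, 0, 0, 0, 0, 0, 0.0],
    [0, 0, 0, 0, 0, 0, 0.0],
  ],
  grip_force=120,
)

```text
clock: 10.6
position: [0.4295, 0.1624, -0.0165]
ee_rot: [0.995, 0.102, 0.001, 0.0]
ft_force: [-1.1, -2.7, 7.3]
grip_width: 0.159
```

```bash
cat >> h.py <<'E'
PIV=np.array([.593,.259]); CA=9.5
def bar(j,z,lead=0,r=.12,start=None):
    "grip TCP for lever joint angle j (rad), bar underside height z, bar yaw lead (rad) about the pivot"
    f=np.radians(120+CA)+j+lead
    g=PIV+r*np.array([np.cos(f),np.sin(f)])
    print("j",j,"grip",g.round(4),end=" ")
    return go(g[0],g[1],z-.0165,np.degrees(f)-180+90,start)
E
python3 - <<'E'
from h import *
s=go(.4295,.1624,.07,11.7); s=bar(0,.085,start=s)
E
```

```text
turn [ 0.03 -0.06 -0.02] shift [ 0.0001  0.0001 -0.0865]
j 0 grip [0.5167 0.3516] turn [  0.    0.  -27.8] shift [ 0.1237 -0.1676  0.0015]
```

Request:
move_arm(
  moves=[
    [0, 0, 0, 0, 0, -0.01, 0.0],
    [0, 0, 0, 0, 0, -0.03, 0.0],
    [0, 0, 0, 0, 0, -0.06, 0.0],
    [0, 0, 0, 0, 0, -0.085, 0.0],
    [0, 0, 0, 0, 0, -0.085, 0.0],
    [0, 0, 0, 0, 0, -0.085, 0.0],
  ],
)

```text
clock: 11.2
position: [0.4288, 0.1619, 0.0679]
ee_rot: [0.995, 0.101, 0.0, 0.0]
ft_force: [0.8, -0.7, -3.9]
grip_width: 0.16
```

Run:
```python
from h import *
o=manip.get_obs();print(o["grip_width"],o["ft_force"],o["torque"],o["position"])
s=bar(0,.085)
```

```text
0.15972452605456783 [ 0.79434918 -0.72498916 -3.8545744 ] [-0.14515184 -0.03940797 -0.02608885] [0.42883051 0.1618962  0.06785196]
j 0 grip [0.5167 0.3516] turn [ 6.000e-02 -1.000e-02 -2.785e+01] shift [ 0.1243 -0.1681 -0.0008]
```

Weight −3.9 N: the bar is held. I'll move to hover over the lever.

Request:
move_arm(
  moves=[
    [0, 0, -6, 0.025, -0.034, -0.005, 0],
    [0, 0, -12, 0.05, -0.067, -0.005, 0],
    [0, 0, -17, 0.075, -0.1, -0.005, 0],
    [0, 0, -22, 0.1, -0.134, -0.004, 0],
    [0, 0, -27.8, 0.1243, -0.168, -0.001, 0],
    [0, 0, -27.8, 0.1243, -0.168, -0.001, 0],
    [0, 0, -27.8, 0.1243, -0.168, -0.001, 0],
    [0, 0, -27.8, 0.1243, -0.168, -0.001, 0],
  ],
)

```text
clock: 12.0
position: [0.516, 0.3507, 0.0676]
ee_rot: [0.941, 0.337, -0.001, 0.001]
ft_force: [0.7, -1.3, -3.0]
grip_width: 0.16
```

Run:
```python
from h import *
o=manip.get_obs();print(o["position"],o["grip_width"],o["joint_pos"].round(2))
s=bar(0,.085)
M=R.from_quat(o["ee_rot"]).as_matrix();yaw=np.arctan2(M[1,0],M[0,0])-np.pi/2
g=np.array(o["position"]);c,sn=np.cos(yaw),np.sin(yaw);O=g[:2]-.03*np.array([c,sn]);zb=g[2]+.0165
Pb=frame(O,yaw,[[.108,.015,.034],[.108,-.015,.034],[.108,.015,0],[.108,-.015,0],[.108,.010,0],[.108,-.010,0],[-.099,0,.035]])+[0,0,zb]
f=np.radians(129.5);u=np.array([np.cos(f),np.sin(f)]);tip=PIV+.08*u
L=np.array([[*PIV,.052],[*tip,.052]])
out=[]
for n,(a,b,w,h) in {"side":(250,150,130,130),"top":(230,130,120,130)}.items():
    im=cams.camera(n)[:,:,::-1][b:b+h,a:a+w];im=(255*(im/255.)**.6).astype('uint8');k=4.5 if n=="side" else 2
    k=3.2
    im=cv2.resize(im,None,fx=k,fy=k,interpolation=cv2.INTER_CUBIC)
    for P,col in((Pb,(0,0,255)),(L,(0,180,0))):
        for q in proj(n,P):cv2.circle(im,tuple(int(x) for x in (q-[a,b]+.5)*k),3,col,1)
    out.append(im)
cv2.imwrite("pics/z8.png",np.hstack([x[:416] for x in out]))
```

```text
[0.51603973 0.35073078 0.06756563] 0.15964698831974927 [ 0.02  0.63 -0.94  1.58  0.53  1.21 -0.34]
j 0 grip [0.5167 0.3516] turn [ 0.03  0.14 -0.08] shift [ 0.001  -0.0003 -0.0009]
```

View pics/z8.png

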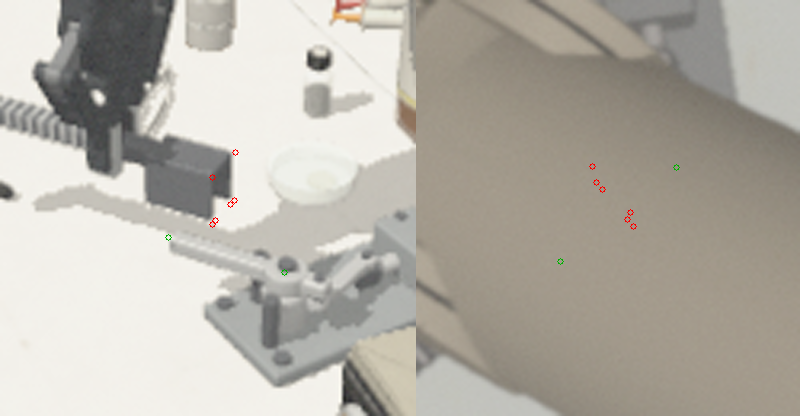

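The hover view shows the fork's front corners within 1–2 px of prediction, with near bottom (212,217) and far bottom (232,197). The lever tip (168,238) and hub (287,268) also match, so the fork is aligned. I'll descend in stages.

Request:
move_arm(
  moves=[
    [0, 0.1, 0, 0.001, 0, 0.01, 0],
    [0, 0.1, 0, 0.001, 0, 0.022, 0],
    [0, 0.1, 0, 0.001, 0, 0.03, 0],
    [0, 0.1, 0, 0.001, 0, 0.033, 0],
    [0, 0.1, 0, 0.001, 0, 0.035, 0],
    [0, 0.1, 0, 0.001, 0, 0.035, 0],
  ],
)

```text
clock: 12.7
position: [0.5173, 0.3527, 0.0337]
ee_rot: [0.941, 0.338, 0.001, -0.0]
ft_force: [-0.0, 0.3, -3.9]
grip_width: 0.162
```

Run:
```python
from h import *
s=bar(0,.035)
```

```text
j 0 grip [0.5167 0.3516] turn [-0.01 -0.09 -0.02] shift [-0.0012  0.0005  0.0152]
```

Request:
move_arm(
  moves=[
    [0, 0, 0, -0.001, 0.0005, 0.002, 0],
    [0, 0, 0, -0.001, 0.0005, 0.004, 0],
    [0, 0, 0, -0.001, 0.0005, 0.006, 0],
    [0, 0, 0, -0.001, 0.0005, 0.006, 0],
  ],
)

```text
clock: 13.1
position: [0.5168, 0.3515, 0.0276]
ee_rot: [0.941, 0.338, 0.001, -0.0]
ft_force: [-0.4, 0.1, -3.6]
grip_width: 0.158
```

Request:
move_arm(
  moves=[
    [0, 0, 0, 0, 0, 0.003, 0],
    [0, 0, 0, 0, 0, 0.006, 0],
    [0, 0, 0, 0, 0, 0.008, 0],
    [0, 0, 0, 0, 0, 0.008, 0],
  ],
)

```text
clock: 13.5
position: [0.5168, 0.3515, 0.0194]
ee_rot: [0.941, 0.338, 0.001, -0.0]
ft_force: [-0.4, -0.8, -3.4]
grip_width: 0.163
```

Run:
```python
from h import *
o=manip.get_obs();print(o["position"],o["ft_force"],o["torque"],o["grip_width"])
for j in (.25,.5,.75): bar(j,.036)
```

```text
[0.51677599 0.35146695 0.0194402 ] [-0.44241534 -0.84601624 -3.39544255] [-0.0706528  -0.04786612  0.01534699] 0.1634094922004203
j 0.25 grip [0.4961 0.3298] turn [ 1.000e-02 -6.000e-02 -1.435e+01] shift [-0.0297  0.0036 -0.0001]
j 0.5 grip [0.4816 0.3037] turn [ 2.000e-02 -6.000e-02 -2.867e+01] shift [-0.0575  0.0145 -0.0001]
j 0.75 grip [0.474  0.2747] turn [ 2.0e-02 -6.0e-02 -4.3e+01] shift [-0.0818  0.0321 -0.0001]
```

Request:
move_arm(
  moves=[
    [0, 0, -2.9, -0.006, 0.0002, 0, 0],
    [0, 0, -5.7, -0.012, 0.0006, 0, 0],
    [0, 0, -8.6, -0.0179, 0.0013, 0, 0],
    [0, 0, -11.5, -0.0238, 0.0024, 0, 0],
    [0, 0, -14.3, -0.0297, 0.0037, 0, 0],
    [0, 0, -17.2, -0.0355, 0.0054, 0, 0],
    [0, 0, -20.1, -0.0411, 0.0073, 0, 0],
    [0, 0, -22.9, -0.0467, 0.0095, 0, 0],
    [0, 0, -25.8, -0.0522, 0.0119, 0, 0],
    [0, 0, -28.6, -0.0575, 0.0147, 0, 0],
  ],
)

```text
clock: 14.5
position: [0.4845, 0.3068, 0.0213]
ee_rot: [0.828, 0.561, 0.005, -0.001]
ft_force: [10.8, 11.4, -9.6]
grip_width: 0.16
```

Run:
```python
from h import *
o=manip.get_obs();print(o["position"],o["ft_force"],o["torque"],o["grip_width"],o["joint_pos"].round(2))
bar(.5,.036)
```

```text
[0.48449196 0.30681363 0.02133582] [10.84630939 11.3886944  -9.59585738] [ 2.62253031 -2.26450843  0.54410437] 0.15962221579663877 [ 0.17  0.63 -1.05  1.76  0.61  1.1   0.12]
j 0.5 grip [0.4816 0.3037] turn [ 0.22 -0.57  0.11] shift [-0.004  -0.0015  0.0018]
```

Request:
move_arm(
  moves=[
    [0, 0, -2.9, -0.006, 0.0002, 0, 0],
    [0, 0, -5.7, -0.012, 0.0006, 0, 0],
    [0, 0, -8.6, -0.0179, 0.0013, 0, 0],
    [0, 0, -11.5, -0.0238, 0.0024, 0, 0],
    [0, 0, -14.3, -0.0297, 0.0037, 0, 0],
    [0, 0, -17.2, -0.0355, 0.0054, 0, 0],
    [0, 0, -20.1, -0.0411, 0.0073, 0, 0],
    [0, 0, -22.9, -0.0467, 0.0095, 0, 0],
    [0, 0, -25.8, -0.0522, 0.0119, 0, 0],
    [0, 0, -28.6, -0.0575, 0.0147, 0, 0],
  ],
)

```text
clock: 15.5
position: [0.4749, 0.2474, 0.0211]
ee_rot: [0.663, 0.748, 0.003, -0.0]
ft_force: [0.2, 5.8, -1.7]
grip_width: 0.158
```

Run:
```python
from h import *
o=manip.get_obs();print(o["position"],o["ft_force"],o["torque"],o["grip_width"],o["joint_pos"].round(2))
bar(1.0,.036)
im=cams.camera("side");cv2.imwrite("pics/s9.png",cv2.resize(im[150:320,220:400,::-1],None,fx=3.4,fy=3.4,interpolation=cv2.INTER_CUBIC))
```

```text
[0.47489617 0.24743077 0.02106567] [ 0.21176679  5.8048575  -1.65921288] [ 1.3123938  -0.31821691  0.18205413] 0.15811309579728308 [ 0.38  0.63 -1.18  1.85  0.66  1.11  0.65]
j 1.0 grip [0.4738 0.2448] turn [ 0.28 -0.27  0.1 ] shift [-0.0025 -0.0014  0.0015]
```

View pics/s9.png

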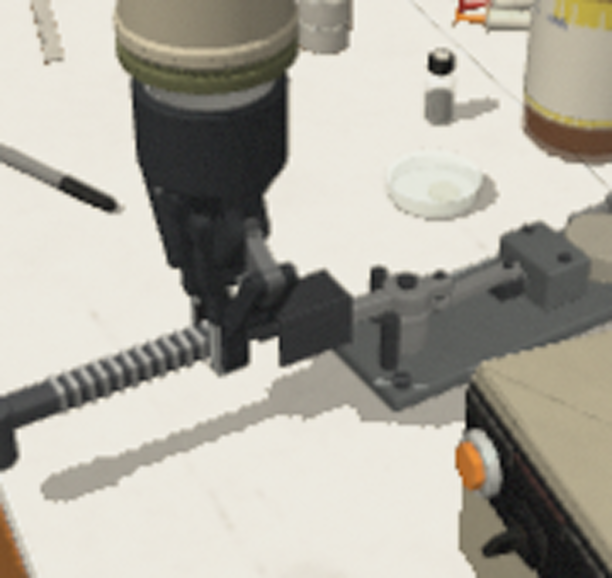

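The picture shows the fork straddling the lever, which is swung near the plunger line, with the stop pin clear of the fork. I'll continue past the dead point.

Request:
move_arm(
  moves=[
    [0, 0, -2.9, -0.006, 0.0002, 0, 0],
    [0, 0, -5.7, -0.012, 0.0006, 0, 0],
    [0, 0, -8.6, -0.0179, 0.0013, 0, 0],
    [0, 0, -11.5, -0.0238, 0.0024, 0, 0],
    [0, 0, -14.3, -0.0297, 0.0037, 0, 0],
    [0, 0, -14.3, -0.0297, 0.0037, 0, 0],
  ],
)

```text
clock: 16.15
position: [0.4808, 0.2186, 0.0201]
ee_rot: [0.565, 0.825, 0.003, -0.001]
ft_force: [-0.7, 9.1, -6.4]
grip_width: 0.162
```

Run:
```python
from h import *
o=manip.get_obs();print(o["position"],o["ft_force"],o["torque"],o["grip_width"])
bar(1.25,.036)
```

```text
[0.48078732 0.21863093 0.02013307] [-0.72087613  9.12836916 -6.39114262] [2.09596947 0.21489706 0.35430671] 0.1615921113242194
j 1.25 grip [0.4811 0.2158] turn [ 0.21 -0.3   0.02] shift [-0.0028 -0.0008  0.0006]
```

Request:
move_arm(
  moves=[
    [0, 0, -1.5, -0.003, 0, 0, 0],
    [0, 0, -2.9, -0.006, 0.0002, 0, 0],
    [0, 0, -2.9, -0.006, 0.0002, 0, 0],
  ],
)

```text
clock: 16.45
position: [0.4823, 0.2161, 0.0205]
ee_rot: [0.543, 0.839, 0.005, -0.002]
ft_force: [-0.3, 19.7, -9.8]
grip_width: 0.167
```

Request:
move_arm(
  moves=[
    [0, 0, -1.5, -0.003, 0, 0, 0],
    [0, 0, -2.9, -0.006, 0.0002, 0, 0],
    [0, 0, -2.9, -0.006, 0.0002, 0, 0],
  ],
)

```text
clock: 16.75
position: [0.4841, 0.2137, 0.0208]
ee_rot: [0.521, 0.854, 0.007, -0.003]
ft_force: [-2.8, 29.2, -11.6]
grip_width: 0.162
```

The force is rising stiffly, which means the lever is on its stop. I'll back the fork off to the closed angle and see whether the lever stays (load should vanish).

Request:
move_arm(
  moves=[
    [0, 0, 3, 0.0062, 0.0002, 0, 0],
    [0, 0, 6, 0.0125, 0.0007, 0, 0],
    [0, 0, 8, 0.0167, 0.0012, 0, 0],
    [0, 0, 8, 0.0167, 0.0012, 0, 0],
    [0, 0, 8, 0.0167, 0.0012, 0, 0],
  ],
)

```text
clock: 17.25
position: [0.4797, 0.2206, 0.0198]
ee_rot: [0.582, 0.813, 0.001, 0.0]
ft_force: [-0.6, 3.2, -2.9]
grip_width: 0.16
```

Run:
```python
from h import *
o=manip.get_obs();print(o["position"],o["ft_force"],o["torque"],o["grip_width"])
bar(1.19,.036)
```

```text
[0.47969152 0.22058222 0.019817  ] [-0.63763276  3.24840916 -2.86295596] [0.43622571 0.14917673 0.1139401 ] 0.16022645015826897
j 1.19 grip [0.4787 0.2226] turn [ 0.1  -0.04  1.15] shift [ 0.0022 -0.0003  0.0003]
```

Request:
move_arm(
  moves=[
    [0, 0, 1.1, 0.002, 0, 0, 0],
    [0, 0, 1.7, 0.004, 0, 0, 0],
    [0, 0, 1.7, 0.004, 0, 0, 0],
    [0, 0, 1.7, 0.004, 0, 0, 0],
  ],
)

```text
clock: 17.65
position: [0.4785, 0.2239, 0.0197]
ee_rot: [0.594, 0.804, 0.001, 0.0]
ft_force: [-0.2, 0.0, -3.1]
grip_width: 0.161
```

Run:
```python
from h import *
o=manip.get_obs();print(o["position"],o["ft_force"],o["torque"],o["grip_width"])
bar(1.19,.036)
```

```text
[0.47853784 0.22393998 0.01966943] [-0.17623935  0.00436278 -3.05314825] [ 0.07695829 -0.10648597  0.03393995] 0.16120661018211127
j 1.19 grip [0.4787 0.2226] turn [ 0.09 -0.02 -0.61] shift [-0.0014 -0.0003  0.0002]
```

Contact load is zero with the fork centred, so the lever stays closed. I'll lift off and carry the bar back to its original bare spot.

Request:
move_arm(
  moves=[
    [0, 0, 0, 0, 0, -0.01, 0],
    [0, 0, 0, 0, 0, -0.025, 0],
    [0, 0, 0, 0, 0, -0.045, 0],
    [0, 0, 0, 0, 0, -0.06, 0],
    [0, 0, 0, 0, 0, -0.07, 0],
    [0, 0, 0, 0, 0, -0.07, 0],
    [0, 0, 0, 0, 0, -0.07, 0],
  ],
)

```text
clock: 18.35
position: [0.4783, 0.2238, 0.0895]
ee_rot: [0.594, 0.804, 0.001, 0.0]
ft_force: [0.4, -0.0, -3.8]
grip_width: 0.165
```

Run:
```python
from h import *
o=manip.get_obs();print(o["position"],o["ft_force"],o["grip_width"])
s=go(.43,.19,.07,55);s=go(.4295,.1624,.05,11.7,s)
```

```text
[0.47829875 0.22376269 0.08947133] [ 0.36208102 -0.02184282 -3.83559766] 0.16460956870721544
turn [ 8.000e-02 -5.000e-02  5.206e+01] shift [-0.0181 -0.0561  0.0194]
turn [ 0.   0.  43.3] shift [-0.0229  0.0154  0.02  ]
```

Request:
move_arm(
  moves=[
    [0, 0, 7, -0.0181, -0.0561, 0, 0],
    [0, 0, 14, -0.0181, -0.0561, 0, 0],
    [0, 0, 21, -0.0181, -0.0561, 0, 0],
    [0, 0, 28, -0.0181, -0.0561, 0.005, 0],
    [0, 0, 35, -0.0181, -0.0561, 0.01, 0],
    [0, 0, 42, -0.0181, -0.0561, 0.015, 0],
    [0, 0, 48, -0.0181, -0.0561, 0.0194, 0],
    [0, 0, 52, -0.0181, -0.0561, 0.0194, 0],
    [0, 0, 52, -0.0181, -0.0561, 0.0194, 0],
  ],
)

```text
clock: 19.25
position: [0.4295, 0.1901, 0.0696]
ee_rot: [0.887, 0.462, 0.0, -0.0]
ft_force: [-0.9, -0.4, -4.3]
grip_width: 0.156
```

Request:
move_arm(
  moves=[
    [0, 0, 7, -0.0229, 0.0154, 0.02, 0],
    [0, 0, 14, -0.0229, 0.0154, 0.02, 0],
    [0, 0, 21, -0.0229, 0.0154, 0.02, 0],
    [0, 0, 28, -0.0229, 0.0154, 0.02, 0],
    [0, 0, 35, -0.0229, 0.0154, 0.02, 0],
    [0, 0, 41, -0.0229, 0.0154, 0.02, 0],
    [0, 0, 43.3, -0.0229, 0.0154, 0.02, 0],
    [0, 0, 43.3, -0.0229, 0.0154, 0.02, 0],
    [0, 0, 43.3, -0.0229, 0.0154, 0.02, 0],
  ],
)

```text
clock: 20.15
position: [0.4293, 0.1627, 0.0499]
ee_rot: [0.995, 0.104, 0.0, -0.0]
ft_force: [0.7, 0.3, -3.3]
grip_width: 0.16
```

Run:
```python
from h import *
o=manip.get_obs();print(o["position"],o["ft_force"],o["grip_width"])
s=go(.4295,.1624,-.013,11.7)
```

```text
[0.42930555 0.16273281 0.0499104 ] [ 0.70610497  0.28423334 -3.25069287] 0.15997069178930362
turn [-0.04 -0.06  0.24] shift [0.0001 0.0004 0.0629]
```

Request:
move_arm(
  moves=[
    [0, 0, 0, 0, 0, 0.02, 0],
    [0, 0, 0, 0, 0, 0.04, 0],
    [0, 0, 0, 0, 0, 0.055, 0],
    [0, 0, 0, 0, 0, 0.06, 0],
    [0, 0, 0, 0, 0, 0.063, 0],
    [0, 0, 0, 0, 0, 0.063, 0],
  ],
)

```text
clock: 20.75
position: [0.4298, 0.163, -0.0126]
ee_rot: [0.995, 0.103, 0.001, -0.001]
ft_force: [0.6, 1.0, -3.1]
grip_width: 0.16
```

Request:
move_arm(
  moves=[
    [0, 0, 0, 0, 0, 0.0015, 0],
    [0, 0, 0, 0, 0, 0.003, 0],
    [0, 0, 0, 0, 0, 0.003, 0],
  ],
)

```text
clock: 21.05
position: [0.4298, 0.1628, -0.0157]
ee_rot: [0.995, 0.103, 0.001, -0.0]
ft_force: [-0.5, 0.1, -3.5]
grip_width: 0.161
```

Request:
move_arm(
  moves=[
    [0, 0, 0, 0, 0, 0.001, 0],
    [0, 0, 0, 0, 0, 0.0015, 0],
    [0, 0, 0, 0, 0, 0.0015, 0],
  ],
)

```text
clock: 21.35
position: [0.4301, 0.1628, -0.0165]
ee_rot: [0.995, 0.102, 0.001, -0.0]
ft_force: [-4.1, -3.1, 11.2]
grip_width: 0.16
```

Request:
move_arm(
  moves=[
    [0, 0, 0, 0, 0, 0.001, 0],
    [0, 0, 0, 0, 0, 0.001, 0],
  ],
)

```text
clock: 21.55
position: [0.4301, 0.1628, -0.0166]
ee_rot: [0.995, 0.103, 0.001, 0.001]
ft_force: [-10.7, -7.3, 31.3]
grip_width: 0.158
```

Touched down. I'll relax slightly, open, and retreat upward.

Request:
move_arm(
  moves=[
    [0, 0, 0, 0, 0, -0.001, 0],
    [0, 0, 0, 0, 0, -0.0015, 0.03],
    [0, 0, 0, 0, 0, -0.0015, 0.05],
    [0, 0, 0, 0, 0, -0.0015, 0.085],
    [0, 0, 0, 0, 0, -0.0015, 0.085],
    [0, 0, 0, 0, 0, -0.0015, 0.085],
    [0, 0, 0, 0, 0, -0.0015, 0.085],
    [0, 0, 0, 0, 0, -0.0015, 0.085],
    [0, 0, 0, 0, 0, -0.0015, 0.085],
    [0, 0, 0, 0, 0, -0.0015, 0.085],
  ],
)

```text
clock: 22.55
position: [0.4297, 0.1628, -0.0168]
ee_rot: [0.995, 0.103, 0.001, -0.0]
ft_force: [1.0, 0.1, -0.9]
grip_width: 0.998
```

Request:
move_arm(
  moves=[
    [0, 0, 0, 0, 0, -0.02, 0.085],
    [0, 0, 0, 0, 0, -0.05, 0.085],
    [0, 0, 0, 0, 0, -0.09, 0.085],
    [0, 0, 0, 0, 0, -0.13, 0.085],
    [0, 0, 0, 0, 0, -0.17, 0.085],
    [0, 0, 0, 0, 0, -0.2, 0.085],
    [0, 0, 0, 0, 0, -0.2, 0.085],
    [0, 0, 0, 0, 0, -0.2, 0.085],
  ],
)

```text
clock: 23.35
position: [0.4297, 0.1624, 0.1833]
ee_rot: [0.995, 0.102, 0.001, 0.0]
ft_force: [-0.1, -0.4, -0.2]
grip_width: 0.998
```

Run:
```python
from h import *
o=manip.get_obs();print(o["clock"],o["position"],o["ft_force"],o["grip_width"])
a=cams.camera("side")[:,:,::-1];c=cv2.resize(a[190:350,225:435],None,fx=3.6,fy=3.6,interpolation=cv2.INTER_CUBIC).copy()
f=np.radians(129.5)
for j,col in((1.13,(0,0,255)),(1.19,(0,160,0)),(0,(255,0,0))):
    t=PIV+.08*np.array([np.cos(f+j),np.sin(f+j)]);q=(proj("side",[*t,.052])[0]-[225,190]+.5)*3.6;print(j,q.round(1));cv2.circle(c,tuple(int(x) for x in q),3,col,1)
cv2.imwrite("pics/z10.png",c)
```

```text
23.35 [0.4296796  0.16237933 0.18331713] [-0.08199495 -0.35006807 -0.2211097 ] 0.9979465992720042
1.13 [292.5 219.2]
1.19 [298.4 223.7]
0 [279.6 123.1]
```

View pics/z10.png

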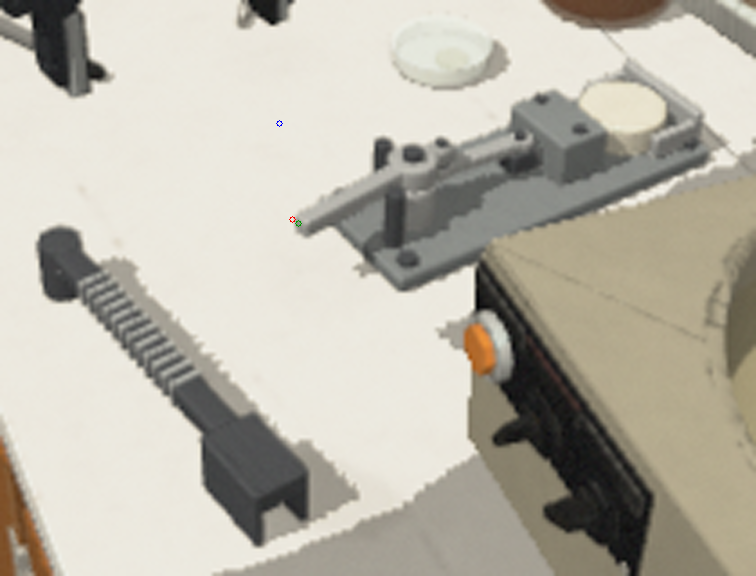

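The lever tip, at about (303,222), lies on the 1.19 rad mark and the lever rests against the front stop pin. The bar lies flat and clear of the clamp, with its tail at (60,245) and fork at (255,480). I'm handing in.

```bash
python3 -c "
from workcell import manip
print(manip.hand_in())"
```

```text
the job is handed in; nothing more can be done
None
```

I closed the clamp with the extension bar, laid the bar back flat on the bare worktop at its original spot, and handed in at about 23.4 s of the 54 s allowed.

- **Steps:** I fitted the fork over the lever and swung it past the dead point. The force fell from about 16 N to about 6 N, then rose stiffly to 29 N at the stop. After centring the fork the contact load was about 0 N, so the lever held by itself. I then lifted the bar off.
- **Last checks:** In the final picture the lever tip lies on the mark computed for 1.19 rad. This is read from the camera, since the joint value itself is not readable. The bar lies on fork and tail post, let go and well clear of the clamp.
- **What disagreed:** The first grasp closed on nothing, because the fingertips stood 26 mm higher than the reported TCP. I measured this by touching the bare worktop with the shut fingers. The last touch step pressed to about 69 N vertical, below the 120 N wrist limit; the 40 N limit is stated for the arm and gripper body, and I assumed fingertips don't count. I corrected for the offset in all later moves.

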